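# Tuck a flashing under lapped shingles and hold it flat

## Task

Pick up the long flashing strip (not the short one) and slide its free metal edge at least 25 mm in under all three lapped shingles of the little roof panel, square to them and centred so that neither end sticks out past the row, without lifting any shingle. Then press the flashing down flat on the roof board and finish while still holding it pressed there with a firm push of about 10 N. Leave the other things on the bench where they are.

Things in the scene. Friction and masses are not known exactly. Their poses are not given: they have to be found in the camera images.
- flashing: The long flashing, loose, 0.15 kg, lying leaf down. Flat dark metal leaf 92 (x) x 180 (y) x 3 mm; on it, flush with its rear edge, stands a timber batten 12 (x) x 180 (y) x 36 mm tall, centre line at x = -40 mm, top 39 mm above the leaf's underside. Origin: centre of the leaf's underside; +x from the batten to the free edge (46 mm away), z up. Grip across the batten at mid length.
- grip (a point): Point at mid length of the long flashing's batten, inside it, 26 mm above the leaf's underside (13 mm below the batten's top): x = -40 mm in the flashing.
- corner_left (a point): +y end of the long flashing's free leaf edge, on its underside: (46, 90, 0) mm in the flashing.
- corner_right (a point): -y end of the long flashing's free leaf edge, on its underside: (46, -90, 0) mm in the flashing.
- short_flashing: A shorter flashing of the same section, 110 mm long, loose; not to be used. Origin and axes as for the long one.
- roof_board: Roof panel fixed to the bench: plywood 260 (x) x 230 (y) x 18 mm. Origin: centre of its underside; +x from the bare half (x -130 to 0) to the shingles. Three shingles, each 67 mm wide, 9 thick, at y 70, 0, -70 mm, cover x 0 to 106 mm; the row spans y -104 to 104. Their undersides are 8 mm above the board; the gap is open 80 mm deep. A cap batten at the far edge tops at 47 mm.
- lap (a point): Point on the board's top face (18 mm above the bench) under the middle of the row's front edge; axes as roof_board. The shingles' front edges lie 8 to 17 mm above it.
- shingle_left (a joint): Hinge of the shingle at +y, rad: 0 lying flat, grows as its front edge lifts (110 mm from the hinge, 4.4 mm at 0.04). Held down only by its 60 g, so anything that touches it from below lifts it.
- shingle_middle (a joint): The same for the middle shingle.
- shingle_right (a joint): The same for the shingle at -y.
- driver_blue: Blue screwdriver, 27 x 223 x 26 mm, lying on the bench; leave it alone.
- hammer: Ball hammer with wooden handle, 84 x 226 x 29 mm, lying on the bench; leave it alone.
- tape_black: Roll of black tape, 59 mm across, 19 mm high; leave it alone.
- alu_block: Aluminium block 32 x 50 x 25 mm; leave it alone.

How it is judged:
On the way, in this order (a step that is already met when the one before it is completed fails the run):
1. the long flashing is picked up off the bench (height (world z) of flashing above 0.03 m and contact force between the fingers and flashing above 1 N), for 0.2 s.
2. its whole leading edge is in under the shingles (x of each of corner_left, corner_right in the frame of lap above 0.022 m and z of each of corner_left, corner_right in the frame of lap below 0.008 m), for 0.2 s.
At the end, for the whole second after the job is handed in: Both free-edge corners of the long flashing are 22 mm or more under the shingles and within 4 mm of the board; centred to 15 mm, square to 0.1 rad, flat to 0.04 rad; no shingle over 0.04 rad; the robot presses it on the board with over 5 N, at rest (x of each of corner_left, corner_right in the frame of lap above 0.022 m and z of each of corner_left, corner_right in the frame of lap below 0.004 m and y of flashing in the frame of lap between -0.015 and 0.015 m and angle between the x axis of flashing and the x axis of roof_board, either way round below 0.1 rad and angle between flashing's own z axis and vertical below 0.04 rad and contact force between flashing and roof_board above 5 N and contact force between any of the fingers, the arm and flashing above 2 N and linear speed of flashing below 0.02 m/s and value of joint each of shingle_left, shingle_middle, shingle_right below 0.04 rad); the arm keeps its last pose, push and grip.
It fails at once if a shingle was lifted (over 0.04 rad, 4.4 mm at its front edge) (value of joint any of shingle_left, shingle_middle, shingle_right above 0.04 rad).
It fails at once if the short flashing or another loose thing on the bench was moved more than 30 mm (distance of any of short_flashing, driver_blue, hammer, tape_black, alu_block from where it was at the start of the episode above 0.03 m).
It also fails if it takes over 48 s, if anything falls off the work surface, if the arm or the gripper's body presses on something with over 40 N, if the wrist force passes 120 N, or if a joint passes its speed limit or range.

## Robot

A 7-joint arm with a two-finger parallel gripper is mounted at the origin on a cart in front of the work surface, level with it; the furniture and walls round the work are solid. World frame = base frame: x ahead of the robot, y to its left, z up, the work surface at z = 0. Lengths are in m, angles in rad, forces in N, time in s.
With the tool pointing down it reaches from about 0.425 to 0.825 m from the base axis. Payload 3.6 kg.
Tool frame: the origin (TCP) lies where the fingers leave the gripper's body, on its centre line; the fingertips stand 73 mm ahead of it and the grasp point (between the pads) lies 54 mm ahead of it; z points along the fingers, y is the line along which they close (so a half turn about z gives the same grasp; the last joint's range is limited). The gripper opens to 85 mm and grips with 20 to 120 N. Pads are 22 mm wide; open, the fingers measure 114 mm over their backs; the gripper's body (76 mm by 85 mm) begins 54 mm behind the grasp point. The pads swing forward as they close: fully open they stand 13 mm farther back than shut.
Start: joints at [-1.208, 0.615, -0.013, 1.423, 0.008, 1.103, -0.04], TCP at [0.246, 0.601, 0.304] pointing down, gripper open.
Joint ranges: [-3.12, 3.12], [-0.3, 2.06], [-1.34, 1.32], [0.26, 2.42], [-1.36, 4.5], [0.01, 1.98], [-2.84, 2.84]. Speed limits (rad/s): [2.79, 2.79, 3.14, 3.14, 3.14, 3.14, 3.14].

## Interface

Orientations are given as a unit quaternion [x, y, z, w].
In Python, from station import arm, snapshot, camera_info, ticket gives the robot as it stands. Calls block until the motion is done:
- arm.movep(position, orientation): joint-space move of the TCP to a pose.
- arm.line_to(position, velocity=0.15, ori=None): straight line of the TCP; ori=None keeps the orientation; velocity is the mean speed in m/s.
- arm.move_j(angles): joint-space move.
- arm.move_gripper(opening, effort=None): opening from 0.0 (shut) to 1.0 (fully open); effort is the grip in N (None keeps the last); returns when the fingers have stopped.
- arm.pause(seconds).
- arm.ik(position, orientation): joint angles nearest the present ones, or None.
- snapshot(name): name is "scene" or "top" or "wrist"; returns the picture (400x640x3 uint8, blue, green, red); there is no depth.
- camera_info(name): a dict with "fx", "fy", "cx", "cy" (pixels), "R" (3x3) and "t" (3): a world point X has camera coordinates R X + t; the wrist camera has in their place "T_tool_cam" (4x4, takes a point from camera to tool coordinates, whose origin is the TCP and whose axes are the flange's). Camera axes: x right, y down, z forward; pixel columns grow to the right and rows downward; lengths in m; the calibration is good to about 2 mm. A picture is of the moment at which its call begins: read the wrist's pose just before it. camera_info takes no time and is no camera call.
A pose or a line that the arm cannot do raises arm.MotionError and nothing moves.
- ticket.finish_job(): hands the job in; it is judged then, once.
Readings, each from a call of its own:
- arm.read_time(): time.
- arm.read_joint_positions(): joint angles.
- arm.read_dq(): joint speeds.
- arm.read_effort(): joint torques, N m.
- arm.read_tool_pos(): TCP position.
- arm.read_eef_rot(): TCP orientation.
- arm.read_ft_force(): force on the tool from outside, world axes, zero at the start.
- arm.read_wrist_torque(): the same for the moment, N m.
- arm.read_opening(): opening from 0.0 (shut) to 1.0 (fully open).
- arm.read_finger_force(): force on a finger pad.
Only numpy, scipy, OpenCV 4.12 (cv2) and the standard library are available. Lean on these libraries where they do the work, as an engineer would, in place of code of your own. Each camera call takes 0.05 s, during which the arm holds its last target. There are 200 camera calls.

## Working session

There is one attempt and no reset: what is moved stays moved. The work goes in short steps, each a Python script; the robot and the scene stay as the last script left them, time stands still between calls to the robot, and variables do not carry over. Pictures are saved under pics/ and viewed, at most 10 in all, crops included, and the job is handed in when it is done.

```bash
mkdir -p pics; python3 - <<'E'
from station import arm,snapshot,camera_info
import cv2
for n in ("scene","top"):
    cv2.imwrite(f"pics/{n}0.png",snapshot(n)); c=camera_info(n); print(n,{k:(v.tolist() if hasattr(v,'tolist') else v) for k,v in c.items()})
print(camera_info("wrist"), arm.read_tool_pos(),arm.read_eef_rot(),arm.read_time())
E
```

```text
scene {'fx': 389.1608853460787, 'fy': 389.1608853460787, 'cx': 323.1165966001554, 'cy': 199.85937569672478, 'R': [[0.5857799347825149, -0.8100631481407917, -0.025681978709251575], [-0.3701517123507487, -0.2392086855377772, -0.8976452053050236], [0.7210059485538255, 0.5353287782171988, -0.43996990961028243]], 't': [-0.3228170599848687, 0.265329995671914, 1.1486755010172542]}
top {'fx': 438.48925234624426, 'fy': 438.48925234624426, 'cx': 319.7860182896032, 'cy': 201.7697198319295, 'R': [[-0.0001981650658763833, -0.9998539698670286, -0.017087997885936363], [-0.984464358551832, 0.003195444226902607, -0.17555544958024744], [0.17558441693879526, 0.016787735920482383, -0.9843212303160628]], 't': [0.002004262873532862, 0.5645666758780298, 1.35864575580655]}
{'fx': 354.30823369328283, 'fy': 354.30823369328283, 'cx': 321.2760520921223, 'cy': 198.9478548681859, 'T_tool_cam': array([[-1.44384443e-03, -9.61566699e-01, -2.74567656e-01,
         7.09620436e-02],
       [ 9.99998562e-01, -1.14411423e-03, -1.25178697e-03,
         8.73079262e-04],
       [ 8.89539906e-04, -2.74569069e-01,  9.61566969e-01,
        -7.02385297e-02],
       [ 0.00000000e+00,  0.00000000e+00,  0.00000000e+00,
         1.00000000e+00]])} [0.24615505 0.60102119 0.3028579 ] [ 1.93104124e-01  9.81177575e-01 -1.14679481e-03 -2.18175337e-04] 0.1
```

View pics/top0.png

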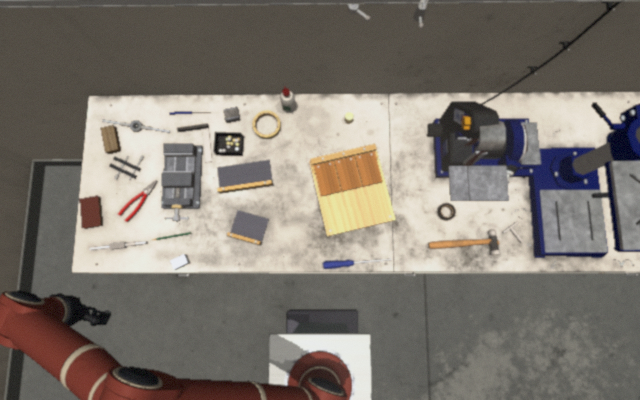

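View pics/scene0.png

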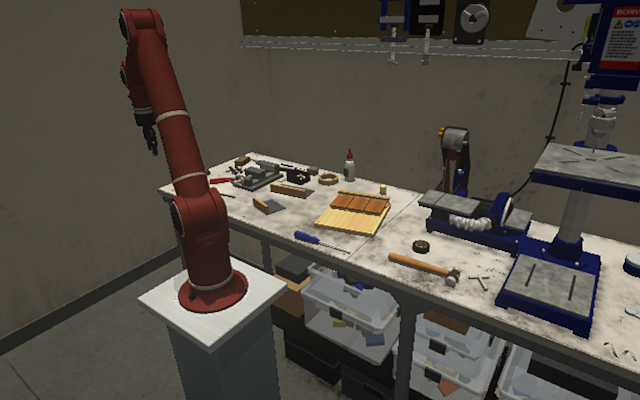

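The top view shows the long flashing at about (245,175), with its batten on the near edge. The short one is at (249,227) and the board at (352,190), with its shingles on the far side. Next I'll look at both closely with the wrist camera.

```bash
cat > h.py <<'E'
from station import arm,snapshot,camera_info,ticket
import numpy as np,cv2
from scipy.spatial.transform import Rotation as Rot
def quat(th):
    # tool down, tool y along world direction th
    y=np.array([np.cos(th),np.sin(th),0]);z=np.array([0,0,-1.]);x=np.cross(y,z)
    return Rot.from_matrix(np.c_[x,y,z]).as_quat()
def p2w(uv,z,c,RT=None):
    """pixels->world at height z; RT=(R,t) world->cam"""
    R,t=(np.array(c["R"]),np.array(c["t"])) if RT is None else RT
    uv=np.atleast_2d(uv).astype(float)
    d=np.c_[(uv[:,0]-c["cx"])/c["fx"],(uv[:,1]-c["cy"])/c["fy"],np.ones(len(uv))]@R
    o=-R.T@t
    return o+d*((z-o[2])/d[:,2])[:,None]
def wristRT(pos,q):
    T=np.eye(4);T[:3,:3]=Rot.from_quat(q).as_matrix();T[:3,3]=pos
    M=np.linalg.inv(T@camera_info("wrist")["T_tool_cam"]);return M[:3,:3],M[:3,3]
def shot(name):
    p,q=arm.read_tool_pos(),arm.read_eef_rot();im=snapshot("wrist")
    cv2.imwrite(f"pics/{name}.png",im);np.savez(f"pics/{name}.npz",p=p,q=q);return im
def wp2w(name,uv,z):
    d=np.load(f"pics/{name}.npz");return p2w(uv,z,camera_info("wrist"),wristRT(d["p"],d["q"]))
E
python3 - <<'E'
from h import *
c=camera_info("top")
F=p2w([[244,174]],0.003,c)[0];B=p2w([[352,190]],0.02,c)[0]
print(F,B)
for n,C in(("wf",F),("wb",B)):
    for th in (0.1,0.1+np.pi):
        q=quat(th);off=Rot.from_quat(q).as_matrix()@np.array([-0.05,0,0])
        p=np.array([C[0],C[1],0.36])-off
        s=arm.ik(p,q);print(n,th,p,s)
        if s is not None:
            arm.movep(p,q);shot(n);break
print(arm.read_time())
E
```

```text
[0.66881971 0.25721133 0.003     ] [ 0.60894428 -0.1045673   0.02      ]
wf 0.1 [0.66382804 0.30696154 0.36      ] [-0.58374853  0.73863671  0.2774628   1.04631228 -0.18897562  1.37939966
 -0.23982976]
wb 0.1 [ 0.60395261 -0.05481709  0.36      ] [-0.14097774  0.51318542  0.32334759  1.47968104 -0.16978847  1.17633319
  0.30886097]
3.4417
```

View pics/wf.png

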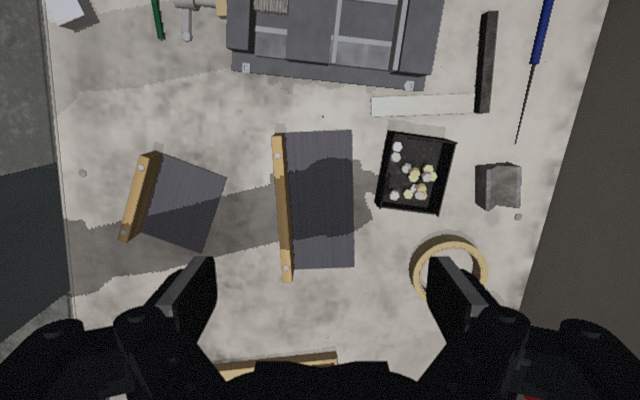

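View pics/wb.png

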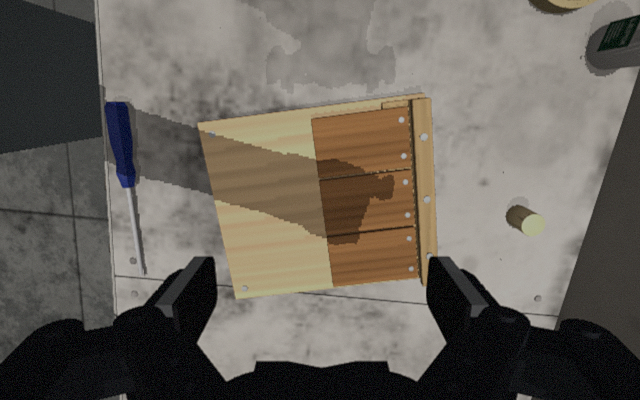

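The `wf` picture shows the free edge running from (352,129) to (354,268), with the batten top's outer edge from (272,136) to (281,282). In `wb` the bare board corners are at (198,122) and (237,298), and the shingle front edge runs from (311,119) to (332,289). I'll work out both poses from these and check them against the known sizes.

```bash
cat >> h.py <<'E'
def poses():
    e=wp2w("wf",[[352,129],[354,268]],0.003)[:,:2]   # +y, -y corners of free edge
    b=wp2w("wf",[[272,136],[281,282]],0.039)[:,:2]
    r=wp2w("wb",[[198,122],[237,298]],0.018)[:,:2]
    s=wp2w("wb",[[311,119],[332,289]],0.035)[:,:2]
    return e,b,r,s
E
python3 - <<'E'
from h import *
def ang(a): d=a[0]-a[1];return np.arctan2(-d[0],d[1])
for n,a in zip("ebrs",poses()): print(n,a.tolist(),"len",np.linalg.norm(a[0]-a[1]),"ang",ang(a),"mid",a.mean(0))
e,b,r,s=poses();print(np.linalg.norm(e.mean(0)-b.mean(0)),np.linalg.norm(s.mean(0)-r.mean(0)))
E
```

```text
e [[0.6938653042180731, 0.3483578161872007], [0.7192995164208242, 0.16844218675331332]] len 0.18170452076094984 ang 0.14043684368468143 mid [0.70658241 0.2584    ]
b [[0.6045445955581271, 0.3346117974609236], [0.6269456601482688, 0.15821768602637978]] len 0.17781082712690466 ang 0.1263182284095935 mid [0.61574513 0.24641474]
r [[0.45954695039989707, -0.02243367500089318], [0.5121368874441897, -0.24472353141889588]] len 0.22842609689932303 ang 0.23231131170891506 mid [ 0.48584192 -0.1335786 ]
s [[0.5876637259131108, -0.0050034294067740175], [0.633297042332666, -0.20905237502198948]] len 0.20908938704326532 ang 0.2200187126029623 mid [ 0.61048038 -0.1070279 ]
0.091624550948791 0.12743502945020796
```

The sizes agree to about 2 mm, so the next step is to grasp and lift.

```bash
cat >> h.py <<'E'
FA=0.133; BA=0.226
u=lambda a:np.array([np.cos(a),np.sin(a)])
G=np.r_[0.5*((0.70658-.086*u(FA)[0])+(0.61575+.006*u(FA)[0])),0.5*((.2584-.086*u(FA)[1])+(.2464+.006*u(FA)[1]))]
LAP=np.array([0.6115,-0.1057])
def place(depth,h):  # TCP for free edge at depth in lap frame, leaf underside h above board
    return np.r_[LAP+(depth-0.086)*u(BA),0.018+h+0.080]
E
python3 - <<'E'
from h import *
print(G,place(.03,0)); q=quat(FA);qb=quat(BA)
print([arm.ik(p,qq) is not None for p,qq in((np.r_[G,.2],q),(np.r_[G,.08],q),(place(-.03,.1),qb),(place(.03,0),qb))])
arm.move_gripper(0.55,80)
arm.movep(np.r_[G,.2],q); arm.line_to(np.r_[G,.08],.1)
print(arm.read_ft_force(),arm.read_tool_pos())
arm.move_gripper(0.0,80)
print(arm.read_opening(),arm.read_finger_force(),arm.read_ft_force())
arm.line_to(np.r_[G,.17],.1)
arm.pause(.3)
print(arm.read_opening(),arm.read_finger_force(),arm.read_ft_force(),arm.read_wrist_torque(),arm.read_time())
shot("lift")
E
```

```text
[0.62151826 0.24709567] [ 0.55692405 -0.11824854  0.098     ]
[True, True, True, True]
[ 0.2722651  -0.4895859   0.40886774] [0.62209291 0.24722261 0.08087037]
0.1263017854624926 78.38583469390869 [-1.38276138e-01  2.58760283e-04  4.05760553e+00]
0.12881317470112955 77.97171950340271 [-0.15539822  0.11151392 -1.8744421 ] [ 0.03648938 -0.00039206  0.00965228] 8.3083
```

View pics/lift.png

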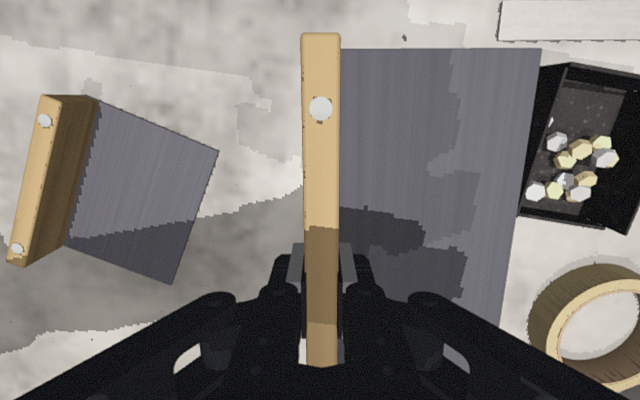

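The picture shows the flashing held squarely, with the batten's far end at about (321,34) and the free-edge corner at (541,48). From these I'll get its offset along the batten in the hand, correct for it and set it down on the bare half of the board.

```bash
python3 - <<'E'
from h import *
d=np.load("pics/lift.npz");p=d["p"];R=Rot.from_quat(d["q"]).as_matrix()
for uv,dz in(([321,34],-.08+.039),([541,48],-.08+.003),([507,260],-.08+.003)):
    w=wp2w("lift",[uv],p[2]+dz)[0]; print("tool frame",R.T@(w-p))
E
```

```text
tool frame [ 0.0886525  -0.00078839  0.04097949]
tool frame [0.08925404 0.08384067 0.07690941]
tool frame [-4.21153688e-05  8.35268392e-02  7.69309982e-02]
```

The offset is about 1 mm and the flashing is square, so I'll carry it over and lower it to contact.

```bash
python3 - <<'E'
from h import *
qb=quat(BA)
arm.movep(place(-.02,.09),qb); arm.line_to(place(-.02,.012),.08)
arm.pause(.2);f0=arm.read_ft_force()[2];h=.012;print(f0,arm.read_tool_pos()-place(-.02,.012))
while h>-.006:
    h-=.001; arm.line_to(place(-.02,h),.02); f=arm.read_ft_force()[2]-f0
    print(round(h,4),round(f,2),arm.read_tool_pos()[2])
    if f>4: break
print(arm.read_wrist_torque(),arm.read_time()); shot("pre")
cv2.imwrite("pics/sc1.png",cv2.resize(snapshot("scene")[130:260,260:460],None,fx=4,fy=4,interpolation=cv2.INTER_CUBIC))
E
```

```text
-1.698903870159152 [ 2.29059351e-04 -3.15598525e-05  4.74284905e-04]
0.011 -0.49 0.10902809986178388
0.01 -0.41 0.10788833097365746
0.009 0.56 0.10690054606485995
0.008 0.63 0.10591860316239973
0.007 0.33 0.10493303247540592
0.006 0.11 0.10392455279624913
0.005 -0.35 0.10292806961091105
0.004 -0.68 0.10193259632136065
0.003 0.32 0.10093175826670786
0.002 -0.18 0.09994050768052361
0.001 0.46 0.09893694557762364
-0.0 6.43 0.09857937497506036
[0.08083905 0.33468172 0.03177327] 14.1417
```

View pics/pre.png

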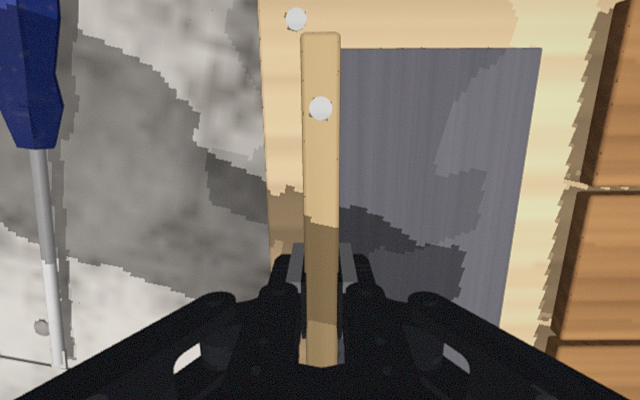

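View pics/sc1.png

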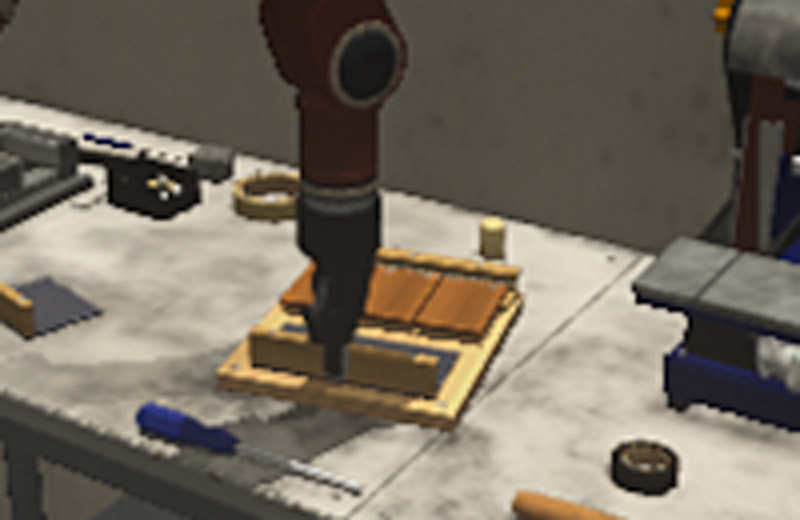

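The leaf touched at the expected height and lies flat. In `pre`, its free edge runs from (541,48) to (500,320). The gaps between shingles at the front lower edge are at about (584,187) and (552,340). I'll use those to check the lap estimate.

```bash
python3 - <<'E'
from h import *
B=np.c_[u(BA),[-u(BA)[1],u(BA)[0]]]
for uv,z in(([584,187],.026),([552,340],.026),([541,48],.021),([500,320],.021),([321,34],.057)):
    w=wp2w("pre",[uv],z)[0]; print(uv,"lap frame",B.T@(w[:2]-LAP))
E
```

```text
[584, 187] lap frame [0.00249411 0.0351879 ]
[552, 340] lap frame [ 0.00247705 -0.03939823]
[541, 48] lap frame [-0.02154274  0.08934865]
[500, 320] lap frame [-0.0207226  -0.03193842]
[321, 34] lap frame [-0.10658393  0.08875378]
```

The poses agree to within about 2.5 mm. I'll slide in 2 mm above contact, then press down to about 10 N.

```bash
python3 - <<'E'
from h import *
arm.line_to(place(-.02,.002),.03); arm.pause(.2); f0=arm.read_ft_force(); print(f0)
for d in np.arange(-.01,.0331,.006):
    arm.line_to(place(d,.002),.03); f=arm.read_ft_force()-f0; print(round(d,3),f.round(2))
    if abs(f).max()>5: print("STOP"); raise SystemExit
arm.pause(.3); h=.002
while h>-.008:
    h-=.0004 if h<.001 else .001
    arm.line_to(place(d,h),.02); arm.pause(.15); f=arm.read_ft_force()-f0; print(round(h,4),f.round(2))
    if f[2]>9: break
arm.pause(.5); print(arm.read_ft_force()-f0,arm.read_wrist_torque(),arm.read_tool_pos()-place(d,h),arm.read_dq().round(4).tolist(),arm.read_time())
shot("end")
cv2.imwrite("pics/sc2.png",cv2.resize(snapshot("scene")[130:260,260:460],None,fx=4,fy=4,interpolation=cv2.INTER_CUBIC))
E
```

```text
[-0.12919532  0.08412408 -1.91309579]
-0.01 [-0.31 -0.02  0.07]
-0.004 [-0.18  0.21 -0.22]
0.002 [-0.34  0.66  0.52]
0.008 [0.46 0.39 0.51]
0.014 [ 0.08  0.52 -1.07]
0.02 [-0.05  0.9   0.7 ]
0.026 [ 0.11 -0.08  0.55]
0.032 [-0.25  0.17 -0.34]
0.001 [ 0.81 -0.43  0.57]
0.0 [-1.39  0.47  7.05]
-0.0004 [-1.16 -0.37 10.62]
[-1.41097629  0.55025188  9.71219337] [ 0.14181587  0.52709622 -0.04347318] [ 1.34915040e-04 -4.23077716e-05  1.03014865e-03] [0.0014, -0.0001, -0.0, -0.0009, 0.0015, 0.0003, 0.0003] 19.625
```

View pics/end.png

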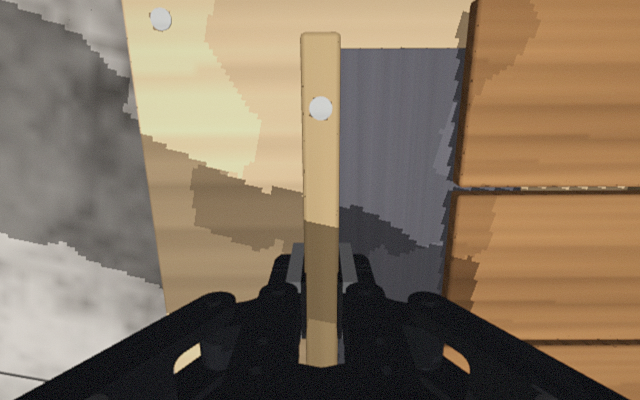

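View pics/sc2.png

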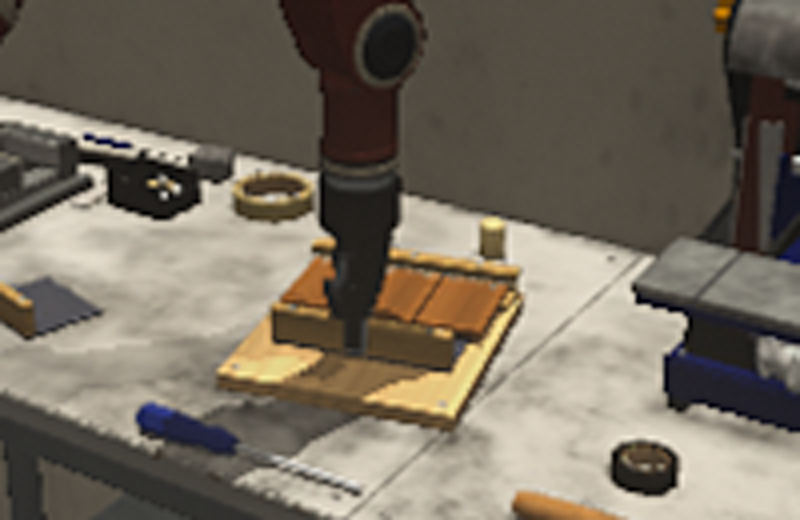

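The pictures show the leaf well under the row: the shingle front crosses it at about (452,190), some 28 to 30 mm in from the free edge. The shingles lie flat and the push is steady at 9.7 N, so I'm handing it in.

```bash
python3 - <<'E'
from h import *
print(arm.read_ft_force()[2]); print(ticket.finish_job())
E
```

```text
8.27846223197827
the job is handed in; nothing more can be done
None
```

I handed the job in with the long flashing about 28–30 mm under all three shingles, square, centred to within a few mm and held down at about 10 N; no shingle looked lifted and nothing else was touched, but no verdict came back.

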